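Clear the welding positioner and hold its dead-man lever

TASK

One of the three weld bungs on the welding positioner's freely spinning table has fallen on its side: lift it off and put it in the open scrap tray, leaving the two bungs that stand upright standing on the table and the other things on the bench where they are. Then press the rubber pad of the spring-loaded dead-man lever down with the fingertips to its middle position, where the lever lies level, never pushing it through to the bottom, and finish while still holding it there: do not let go.

Things in the scene. Friction and masses are not known exactly. Their poses are not given: they have to be found in the camera images.
- spin_centre (a point): centre of the top face of the positioner's round aluminium table, 280 mm across, top 45 mm above the bench; the table turns freely about its vertical axis, with no motor or brake, and drags what stands on it along. The three bungs are set about 85 mm from this centre
- tipped: the fallen weld bung, steel, about 0.3 kg: a square flange 54 x 54 x 8 mm with a round neck 32 mm in diameter and 54 mm long (62 mm overall). It lies on a flange edge and the end of its neck. Origin on the table below its middle; while lying so, its x axis points level from the flange to the neck's end, its y axis across the neck, z up
- tipped_mid (a point): middle of the fallen bung, on the neck's axis half-way along its overall length (23 mm from the flange's inner face, 31 mm from the neck's end), 22 mm above what it lies on; a good place to pinch the neck across (32 mm). Axes as tipped; the neck's own axis dips 0.2 rad towards its end
- stand_a_mid (a point): middle (31 mm up) of one of the two bungs that stand upright on their flanges, same size as the fallen one, 62 mm high; z along the neck
- stand_b_mid (a point): middle (31 mm up) of the other upright bung, same size; z along the neck
- tray: open aluminium scrap tray fixed to the bench, 170 (its x) x 130 (its y) x 36 mm high outside, walls and floor 4 mm; origin at the centre of its underside, z up
- deadman (a joint): angle of the dead-man lever in rad: 0 released (its end raised 0.18 rad above level), 0.18 level = middle position, 0.36 at the bottom stop. It springs back by itself
- deadman_pad (a point): centre of the top face of the lever's black rubber pad, 50 x 50 mm, at the lever's free end, 130 mm from its hinge; x points level from the pad to the hinge when released. The hinge axis is 65 mm above the bench; the pad's top face is about 99 mm above the bench when released, 76 mm in the middle position, 53 mm at the bottom. Pushing straight down on it takes about 4 N to start, 10 N at the middle and 16 N at the bottom
- hammer: red-handled hammer, 300 mm long, lying across, beyond the tray; origin at the underside; to be left alone
- flap_disc: flap disc, 114 mm across, 14 mm thick, lying flat beyond the positioner; origin at the centre of its underside; to be left alone
- grind_disc: grinding disc, 100 mm across, 7 mm thick, with an upright 8 mm shank to 45 mm height; origin at the centre of its underside; to be left alone
- cup_brush: steel cup brush, 72 mm across, 55 mm high; origin at the centre of its underside; to be left alone
- tin: paint tin, 64 mm across, 75 mm high, standing on the left; origin at the centre of its underside; to be left alone
- angle: offcut of steel angle, 130 mm long, 40 mm wide and high; origin at the centre of its underside; to be left alone
There are look-alikes about, which are no part of the job. Leave any blue or turquoise look-alike of the part that bears stand_a_mid alone.

How it is judged (in metres and radians):
On the way, in this order (a step that is already met when the one before it is completed fails the run):
1. the fallen bung is gripped and lifted off the spinning table (height (world z) of tipped_mid above 0.085 m and contact force between tipped and the fingers above 0.5 N), for 0.1 s.
2. the fallen bung lies released in the scrap tray (x of tipped_mid in the frame of tray between -0.07 and 0.07 m and y of tipped_mid in the frame of tray between -0.05 and 0.05 m and z of tipped_mid in the frame of tray below 0.045 m and contact force between tipped and the fingers below 0.2 N and contact force between tipped and tray above 0.5 N and linear speed of tipped below 0.03 m/s), for 0.3 s.
3. the fingertips hold the dead-man lever in its middle position (value of joint deadman between 0.12 and 0.24 rad and velocity of joint deadman between -0.1 and 0.1 rad/s and contact force between deadman and the fingers above 3 N), for 0.5 s.
At the end, for the whole second after the job is handed in: the fallen bung lies at rest inside the scrap tray; the other two stand upright (within 0.15 rad) on the table; the fingertips still press the dead-man lever (over 3 N) and hold it still within 0.06 rad (about 8 mm at the pad) of level (all of step 2 and all of step 3 and angle between each of stand_a_mid, stand_b_mid's own z axis and vertical below 0.15 rad and horizontal distance between each of stand_a_mid, stand_b_mid and spin_centre below 0.14 m); the arm keeps its last pose, push and grip.
It fails at once if an upright bung tipped over (angle between any of stand_a_mid, stand_b_mid's own z axis and vertical above 0.5 rad).
It fails at once if the dead-man lever pushed through to the bottom (over 0.31 rad) (value of joint deadman above 0.31 rad).
It fails at once if a thing on the bench moved by more than 30 mm (distance of any of hammer, flap_disc, grind_disc, cup_brush, tin, angle from where it was at the start of the episode above 0.03 m).
It also fails if it takes over 48 s, if anything falls off the work surface, if the arm or the gripper's body presses on something with over 40 N, if the wrist force passes 120 N, or if a joint passes its speed limit or range.

ROBOT

A 6-joint arm with a two-finger parallel gripper is mounted at the origin on the work surface. World frame = base frame: x ahead of the robot, y to its left, z up, the work surface at z = 0. Lengths are in mm, angles in degrees, forces in N, time in s.
With the tool pointing down it reaches from about 250 to 775 mm from the base axis. Payload 4 kg.
Tool frame: the origin (TCP) lies at the very end of the fingers, on their centre line; the grasp point (between the pads) lies 19 mm behind it; z points along the fingers, y is the line along which they close (so a half turn about z gives the same grasp; the last joint's range is limited). The gripper opens to 85 mm and grips with 20 to 120 N. Pads are 22 mm wide; open, the fingers measure 114 mm over their backs; the gripper's body (76 mm by 85 mm) begins 54 mm behind the grasp point. The pads swing forward as they close: fully open they stand 13 mm farther back than shut.
Start: joints at [66.687, 4.996, 78.535, -0, 96.463, -5.907], TCP at [164.54, 524.828, 231.341] pointing down, gripper open.
Joint ranges: [-177.83, 177.83], [-43.37, 116.18], [15.69, 146.23], [-61.86, 241.86], [9.47, 152.12], [-147.06, 147.06]. Speed limits (degrees/s): [159.86, 159.86, 180, 180, 180, 180].

INTERFACE

Orientations are given as [roll, pitch, yaw] about the fixed x, y, z axes, in that order (R = Rz(yaw) Ry(pitch) Rx(roll)).
In Python, from workcell import robot gives the robot as it stands.
- The arm moves only by the tool jog_arm, never from a script. Its argument "rows" is a list of rows, each a list of 6 numbers: the shift along the tool's x, y, z in m, then the turn, a rotation vector about the tool's x, y, z in degrees. In form: [[tx, ty, tz, rx, ry, rz], ...]. A call has 1 to 8 rows; each row is the pose to reach, as a shift and turn from the pose commanded when the call began, along the tool's axes at that moment; what a row does not reach only later rows make up. A row lasts 1/8 s, in which the tool goes at most 62.5 mm and 10.7 degrees, less where a joint would pass 70% of its speed; a pose out of reach is approached as far as the arm can. A call with a gripper value outside its range is refused whole. "jaw" is the opening in per cent of the stroke, from 0 (shut) to 100 (fully open), set as the call begins (left out, the last holds). The fingers move at their own pace and stop on an object; "force" is the grip in N (left out, the last holds). Time passes only in rows, so rows that repeat a pose let the fingers close. It gives the time, the measured TCP pose, the force, the opening and the grip force at its end, in the units of the state.
- robot.observe(): the state, without advancing time (a new reading comes with each control period).
- robot.snapshot(name): name is "side" or "top"; returns a dict with "color" (480x640x3 uint8, red, green, blue), "vertical_fov" (degrees; the focal length in pixels is half the picture's height over the tangent of half this angle, whatever the lens; pixels are square), "cx", "cy" (the principal point, pixels), "origin" and "orientation" of the camera in the world. Camera axes: x right, y down, z forward; pixel columns grow to the right and rows downward; lengths in mm; the calibration is good to about 2 mm. A picture is of the moment at which its call begins. There is no depth.
- robot.hand_in(): hands the job in; it is judged then, once.
Trained networks look in a picture, given as the dict that the camera call returned (one of the last four; its "shot" number tells which), for a name from the list of things; names that differ only in an ending like _2 or _b are one class to them, and where a whole thing is asked for, a point or a joint stands for the part that bears it (a point fixed in the world has none). Each returns a list of dicts, best first, with "confidence" (0 to 1); they miss things now and then, are a little off and sometimes report something else, mostly with a low value. They report only what shows in the picture. A call takes as long as a camera call. They do not tell look-alikes from the thing itself.
- robot.find_in(picture, label): "pixel" ([row, column] in pixels, amid what is visible of it).
- robot.masks_of(picture, label): "pixels" (480x640 bool, what is visible of it) and "pixel" ([row, column] in pixels, amid what is visible of it).
The state is a dict: "time": time; "joint_pos": joint angles; "dq": joint speeds; "tau": joint torques, N m; "ee_pos": TCP position; "orientation": TCP orientation; "ft_force": force on the tool from outside, world axes, zero at the start; "moment": the same for the moment, N m; "opening": finger opening in mm; "grip_force": force on a finger pad.
Only numpy, scipy, OpenCV 4.12 (cv2) and the standard library are available. Lean on these libraries where they do the work, as an engineer would, in place of code of your own. Each camera call takes 0.05 s, during which the arm holds its last target. There are 200 camera calls.

## Working session

There is one attempt and no reset: what is moved stays moved. The work goes in short steps, Python scripts to look and compute and a tool call to move; the robot and the scene stay as the last step left them, time stands still between calls to the robot, and variables do not carry over. Pictures are saved under pics/ and viewed, at most 10 in all, crops included, and the job is handed in when it is done.

Besides the shell and the picture viewer there is one more tool, called after "Call:" by a JSON object that holds its "name" and its "arguments", one argument or row to a line. jog_arm: Moves the arm, as the interface text tells. Its arguments: {"type":"object","properties":{"rows":{"type":"array"},"jaw":{"type":"number"},"force":{"type":"number"}},"required":["rows"]}

```bash
ls; mkdir -p pics
cat > h.py <<'E'
import numpy as np, cv2
from scipy.spatial.transform import Rotation as R
from workcell import robot
def Rm(o):
    o=np.array(o,float)
    return o if o.shape==(3,3) else R.from_euler('xyz',o,degrees=True).as_matrix()
def ray(p,px):
    f=240/np.tan(np.radians(p["vertical_fov"])/2)
    d=np.array([(px[1]-p["cx"])/f,(px[0]-p["cy"])/f,1.])
    return np.array(p["origin"],float),Rm(p["orientation"])@d
def onz(p,px,z):
    o,d=ray(p,px); return (o+d*(z-o[2])/d[2]).round(1)
def proj(p,X):
    f=240/np.tan(np.radians(p["vertical_fov"])/2)
    c=Rm(p["orientation"]).T@(np.array(X,float)-np.array(p["origin"]))
    return (p["cy"]+f*c[1]/c[2],p["cx"]+f*c[0]/c[2])
def save(p,n): cv2.imwrite("pics/"+n,cv2.cvtColor(p["color"],cv2.COLOR_RGB2BGR))
E
python3 - <<'E'
from h import *
for n in("top","side"):
    p=robot.snapshot(n); save(p,n+"0.png")
    print(n,{k:v for k,v in p.items() if k!="color"})
    for l,z in(("tipped",65),("stand_a_mid",76),("tray",18),("deadman",80),("deadman_pad",99),("hammer",10),("tin",40)):
        print(l,[(round(d["confidence"],2),np.round(d["pixel"]),onz(p,d["pixel"],z)) for d in robot.find_in(p,l)[:5]])
E
```

```text
pics
top {'vertical_fov': 43.38548438407847, 'cx': 318.819924171177, 'cy': 229.39141915761738, 'origin': array([ 440.45092433,  113.55850396, 1625.83929353]), 'orientation': array([-175.28753289,   -0.24862659,  -90.10673605]), 'shot': 1}
tipped [(0.63, array([278., 287.]), array([444.3, 189.3,  65. ]))]
stand_a_mid [(0.88, array([276., 143.]), array([450. , 557.1,  76. ])), (0.82, array([251., 187.]), array([513.3, 444.9,  76. ])), (0.75, array([227., 266.]), array([575.6, 243.2,  76. ])), (0.69, array([316., 438.]), array([ 345.9, -195.8,   76. ]))]
tray [(0.67, array([244., 400.]), array([ 534.9, -109.1,   18. ])), (0.18, array([249., 503.]), array([ 519.2, -384.9,   18. ]))]
deadman [(0.58, array([247., 504.]), array([ 521. , -369.9,   80. ]))]
deadman_pad [(0.75, array([247., 503.]), array([ 520. , -360.4,   99. ]))]
hammer [(0.82, array([150., 353.]), array([788.6,  13.3,  10. ]))]
tin [(0.97, array([206., 197.]), array([634.5, 428.1,  40. ]))]
side {'vertical_fov': 50.15810566407839, 'cx': 316.40979528740985, 'cy': 244.06737613344956, 'origin': array([ 375.89937656, -974.31784521,  850.88094357]), 'orientation': array([-125.56345599,   -1.15609463,   -9.61824047]), 'shot': 2}
tipped [(0.56, array([232., 262.]), array([438. , 182.7,  65. ]))]
stand_a_mid [(0.8, array([178., 259.]), array([453.7, 469. ,  76. ])), (0.67, array([217., 312.]), array([580.7, 221.4,  76. ])), (0.63, array([198., 282.]), array([510.7, 338.7,  76. ]))]
tray [(0.79, array([316., 316.]), array([ 538.4, -112. ,   18. ]))]
deadman [(0.74, array([387., 332.]), array([ 524.2, -369.5,   80. ])), (0.19, array([192., 317.]), array([617.8, 350.9,  80. ]))]
deadman_pad [(0.98, array([386., 331.]), array([ 519.1, -380.3,   99. ]))]
hammer [(0.86, array([277., 406.]), array([795.8,   6.6,  10. ])), (0.6, array([232., 260.]), array([437.3, 262.8,  10. ]))]
tin [(0.56, array([195., 319.]), array([634.1, 402.7,  40. ]))]
```

View pics/top0.png

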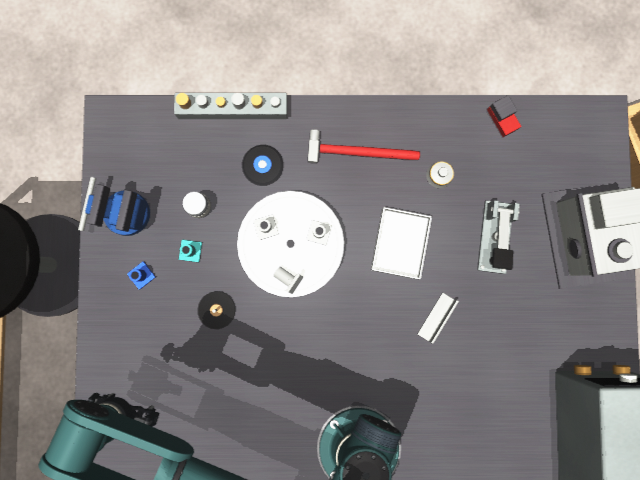

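View pics/side0.png

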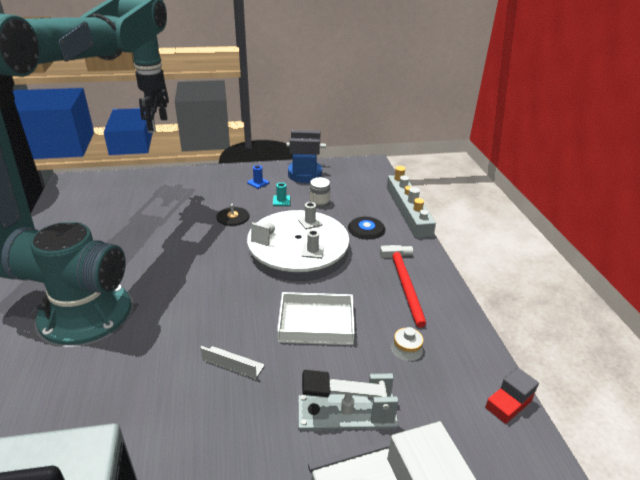

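Top view: table centre (row 243, col 290), the fallen grey bung at (278,288), standing ones at (226,266) and (230,320). The turquoise (251,187) and blue (276,143) bungs off the table are look-alikes. The dead-man pad is at (258,503) and the tray at (243,402). I'll confirm the fallen bung in a crop.

Run:
```python
from h import *
t=robot.snapshot("top"); s=robot.snapshot("side")
c=lambda p,r,q,w:cv2.resize(cv2.cvtColor(p["color"][r-w:r+w,q-w:q+w],cv2.COLOR_RGB2BGR),(400,400),interpolation=cv2.INTER_CUBIC)
cv2.imwrite("pics/crop.png",np.hstack([c(t,278,288,25),c(s,232,265,25)]))
for p in(t,s):
    for l in("tipped","tray","deadman_pad","spin_centre"):
        for d in robot.masks_of(p,l)[:2]:
            m=d["pixels"]; pts=np.argwhere(m)
            print(l,round(d["confidence"],2),pts.mean(0).round(1),pts.min(0),pts.max(0),cv2.minAreaRect(pts[:,::-1].astype(np.float32)))
# table outline in top view
m=(t["color"].min(2)>200).astype(np.uint8); m[:170]=0;m[310:]=0;m[:,:225]=0;m[:,355:]=0
c=max(cv2.findContours(m,0,1)[0],key=cv2.contourArea); e=cv2.fitEllipse(c); print("ell",e,onz(t,e[0][::-1],45), np.linalg.norm(onz(t,(e[0][1],e[0][0]+e[1][1]/2),45)-onz(t,e[0][::-1],45)))
for q in [(374,270),(387,207),(432,214),(419,278)]: print("tray corner",onz(t,q[::-1],36))
```

```text
tipped 0.69 [278.5 287.3] [267 273] [292 301] ((285.3970642089844, 278.33819580078125), (27.439773559570312, 20.751327514648438), 30.963754653930664)
tray 0.88 [243.  400.4] [207 371] [278 430] ((400.4907531738281, 242.85015869140625), (50.43872833251953, 65.22438049316406), 10.491477012634277)
deadman_pad 0.88 [243.9 502.3] [211 491] [269 513] ((503.2138366699219, 239.93450927734375), (21.67487335205078, 57.46747589111328), 4.763641834259033)
spin_centre 0.97 [243.4 289.5] [191 237] [296 343] ((290.0, 243.5), (105.0, 106.0), 90.0)
tipped 0.83 [233.2 261.7] [223 250] [246 275] ((262.5, 234.5), (23.0, 25.0), 90.0)
tipped 0.69 [243.1 299.3] [211 249] [272 348] ((298.5, 241.5), (61.0, 99.0), 90.0)
tray 0.92 [319.  316.1] [293 278] [344 354] ((316.3135070800781, 318.58721923828125), (76.31568145751953, 50.193145751953125), 1.50743567943573)
deadman_pad 0.66 [386.6 335.4] [370 302] [402 382] ((341.3648681640625, 387.8108215332031), (82.52828979492188, 26.797035217285156), 9.462322235107422)
deadman_pad 0.5 [278.7 404.6] [245 380] [327 425] ((411.3426513671875, 281.26104736328125), (90.34597778320312, 31.26565170288086), 63.103763580322266)
spin_centre 0.85 [243.6 298.8] [211 248] [271 347] ((297.5, 241.0), (60.0, 99.0), 90.0)
ell ((290.0400390625, 243.60569763183594), (105.1528549194336, 105.65093994140625), 79.467529296875) [533.4 182.   45. ] 138.6001443000692
tray corner [464.1 -38.5  36. ]
tray corner [630.8 -74.6  36. ]
tray corner [ 612.  -193.8   36. ]
tray corner [ 442.9 -156.7   36. ]
```

View pics/crop.png

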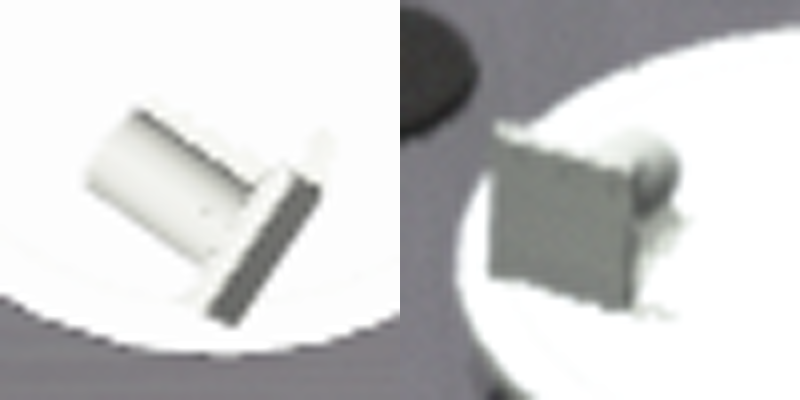

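The crop confirms it: grey, neck pointing up-left, flange at lower right, resting on the table (look-alikes are coloured and off the table). Next I fit its pose, and the tray and pad poses too.

Run:
```python
from h import *
from scipy.optimize import least_squares
t=robot.snapshot("top"); s=robot.snapshot("side")
B=[(31,16,0),(31,-16,0),(-31,27,27),(-31,-27,27),(-31,27,-27),(-31,-27,-27)][:6]
C=[(88,183),(135,108),(207,312),(300,175),(235,327),(322,187)]
px=np.array([(253+c[1]/8,263+c[0]/8) for c in C])-.25
def pts(v): return [R.from_euler('ZY',[v[2],.2]).apply(b)+[v[0],v[1],67] for b in np.array(B,float)]
# note bottom outer edge may hide: keep first 4 + bottom
f=lambda v:(np.array([proj(t,X) for X in pts(v)])-px).ravel()
r=least_squares(f,[444,189,.95]); v=r.x
print("tipped",v[:2].round(1),np.degrees(v[2]).round(1)); print(f(v).reshape(-1,2).round(1).tolist())
print("in side crop:",[tuple(np.round(((q[1]-240)*8+400,(q[0]-207)*8))) for q in map(lambda X:proj(s,X),pts(v))])
k=np.array([onz(t,q[::-1],36)[:2] for q in [(374,270),(387,207),(432,214),(419,278)]])
d=(k[1]-k[0]+k[2]-k[3]); print("tray",k.mean(0),np.degrees(np.arctan2(d[1],d[0])),np.linalg.norm(d)/2,np.linalg.norm(k[3]-k[0]))
for p in(t,s):
    g=p["color"].max(2)<60; o=np.round(proj(p,(485,-372,99))).astype(int)
    m=np.zeros_like(g); m[o[0]-22:o[0]+22,o[1]-22:o[1]+22]=1
    n,l,st,ce=cv2.connectedComponentsWithStats((g&m).astype(np.uint8)); i=1+np.argmax(st[1:,4])
    print("pad",st[i],ce[i],onz(p,ce[i][::-1],95))
o=robot.observe(); print({k:np.round(o[k],2) for k in("time","ee_pos","orientation","opening","ft_force")}); print(Rm(o["orientation"]).round(3))
```

```text
tipped [444.8 190.5] 56.5
[[0.6, -0.5], [-0.4, 0.5], [0.2, -0.6], [-0.7, -0.4], [0.1, 0.3], [0.3, 0.8]]
in side crop: [(np.float64(595.0), np.float64(141.0)), (np.float64(677.0), np.float64(163.0)), (np.float64(482.0), np.float64(119.0)), (np.float64(625.0), np.float64(157.0)), (np.float64(475.0), np.float64(265.0)), (np.float64(615.0), np.float64(305.0))]
tray [ 537.45 -115.9 ] -12.297354705140668 171.84286426849383 120.08613575263382
pad [490 248  23  22 401] [501.89276808 258.35162095] [ 492.1 -358.1   95. ]
pad [303 371  27  26 595] [315.38319328 383.50588235] [ 492.2 -368.1   95. ]
{'time': np.float64(1.4), 'ee_pos': array([164.53, 524.82, 231.34]), 'orientation': array([179.99,   0.  , 162.6 ]), 'opening': np.float64(85.43), 'ft_force': array([0.43, 0.65, 0.9 ])}
[[-0.954  0.299  0.   ]
 [ 0.299  0.954  0.   ]
 [-0.     0.    -1.   ]]
```

Call:
{"name": "jog_arm", "arguments": {
  "rows": [
    [-0.046,-0.03,0.01,0,0,10.6],
    [-0.092,-0.06,0.02,0,0,21.2],
    [-0.138,-0.0895,0.03,0,0,31.8],
    [-0.184,-0.119,0.04,0,0,42.4],
    [-0.23,-0.149,0.05,0,0,53],
    [-0.276,-0.179,0.06,0,0,63.6],
    [-0.322,-0.209,0.07,0,0,74.2],
    [-0.368,-0.2385,0.081,0,0,84.8]
  ],
  "jaw": 90,
  "force": 50
}}

```text
time: 2.4
ee_pos: [445.5, 185.7, 150.4]
orientation: [179.9, -0.1, 77.4]
ft_force: [0.3, 1.6, -0.1]
opening: 76.8
grip_force: 0.0
```

Call:
{"name": "jog_arm", "arguments": {
  "rows": [
    [0,0,0,0,0,10.6],
    [0,0,0,0,0,21.3],
    [0,0,0,0,0,21.3]
  ]
}}

```text
time: 2.78
ee_pos: [444.5, 186.9, 150.3]
orientation: [-180.0, -0.0, 56.6]
ft_force: [-0.3, -0.4, 0.6]
opening: 77.0
grip_force: 0.0
```

Run:
```python
from h import *
o=robot.observe(); print({k:np.round(o[k],2) for k in("time","ee_pos","orientation","joint_pos","opening","ft_force")}); T=Rm(o["orientation"]);print(T.round(3))
print((T.T@(np.array([444.3,187,51])-o["ee_pos"])).round(1))
s=robot.snapshot("side"); t=robot.snapshot("top")
c=lambda p,r,q,w:cv2.resize(cv2.cvtColor(p["color"][r-w:r+w,q-w:q+w],cv2.COLOR_RGB2BGR),(400,400),interpolation=cv2.INTER_CUBIC)
cv2.imwrite("pics/hover.png",np.hstack([c(t,270,290,40),c(s,225,270,40)]))
```

```text
{'time': np.float64(2.78), 'ee_pos': array([444.46, 186.93, 150.3 ]), 'orientation': array([-180.  ,   -0.  ,   56.59]), 'joint_pos': array([16.07, -1.93, 94.88,  0.  , 87.05, 49.48]), 'opening': np.float64(76.97), 'ft_force': array([-0.33, -0.37,  0.61])}
[[ 0.551  0.835 -0.   ]
 [ 0.835 -0.551  0.   ]
 [ 0.    -0.    -1.   ]]
[-0.  -0.2 99.3]
```

View pics/hover.png

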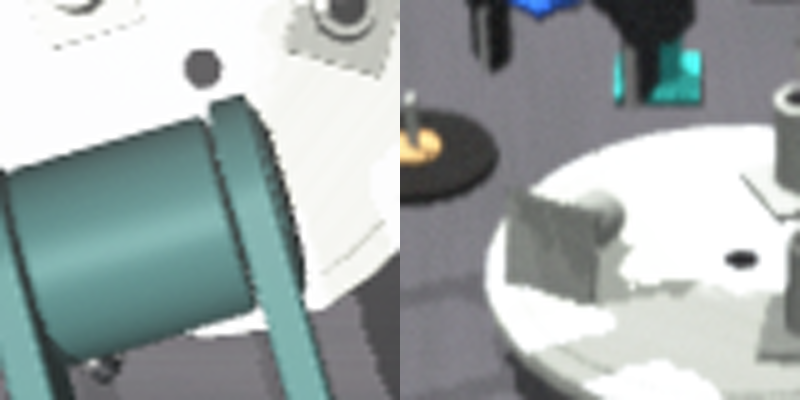

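The bung is in place, unmoved (side crop about (550,240)), with the fingers above it. Descending.

Call:
{"name": "jog_arm", "arguments": {
  "rows": [
    [0,0,0.03,0,0,0],
    [0,0,0.06,0,0,0],
    [0,0,0.08,0,0,0],
    [0,0,0.092,0,0,0],
    [0,0,0.099,0,0,0],
    [0,0,0.099,0,0,0]
  ]
}}

```text
time: 3.62
ee_pos: [444.4, 187.3, 51.4]
orientation: [180.0, -0.0, 56.5]
ft_force: [-0.9, 0.0, -0.3]
opening: 76.6
grip_force: 0.0
```

Call:
{"name": "jog_arm", "arguments": {
  "rows": [
    [0,0,0,0,0,0],
    [0,0,0,0,0,0],
    [0,0,0,0,0,0],
    [0,0,0,0,0,0],
    [0,0,0,0,0,0],
    [0,0,0,0,0,0]
  ],
  "jaw": 15,
  "force": 50
}}

```text
time: 4.38
ee_pos: [444.9, 187.3, 52.1]
orientation: [179.9, -0.1, 56.5]
ft_force: [-1.2, 0.2, 5.7]
opening: 30.3
grip_force: 49.4
```

Call:
{"name": "jog_arm", "arguments": {
  "rows": [
    [0,0,-0.005,0,0,0],
    [0,0,-0.015,0,0,0],
    [0,0,-0.035,0,0,0],
    [0,0,-0.06,0,0,0],
    [0,0,-0.09,0,0,0],
    [0,0,-0.11,0,0,0],
    [0,0,-0.11,0,0,0]
  ],
  "force": 70
}}

```text
time: 5.25
ee_pos: [445.2, 187.5, 163.0]
orientation: [179.9, -0.2, 56.5]
ft_force: [0.4, 0.3, -4.7]
opening: 29.8
grip_force: 69.5
```

Run:
```python
from h import *
o=robot.observe(); print({k:np.round(o[k],2) for k in("time","ee_pos","orientation","opening","grip_force","ft_force")}); T=Rm(o["orientation"])
print((T.T@(np.array([537.5,-115.9,160])-o["ee_pos"])).round(1))
s=robot.snapshot("side")
cv2.imwrite("pics/lift.png",cv2.resize(cv2.cvtColor(s["color"][150:280,210:370],cv2.COLOR_RGB2BGR),(640,520),interpolation=cv2.INTER_CUBIC))
```

```text
{'time': np.float64(5.25), 'ee_pos': array([445.25, 187.49, 163.  ]), 'orientation': array([ 1.7987e+02, -1.7000e-01,  5.6500e+01]), 'opening': np.float64(29.84), 'grip_force': np.float64(69.45), 'ft_force': array([ 0.41,  0.26, -4.67])}
[-202.1  244.4    3. ]
```

View pics/lift.png

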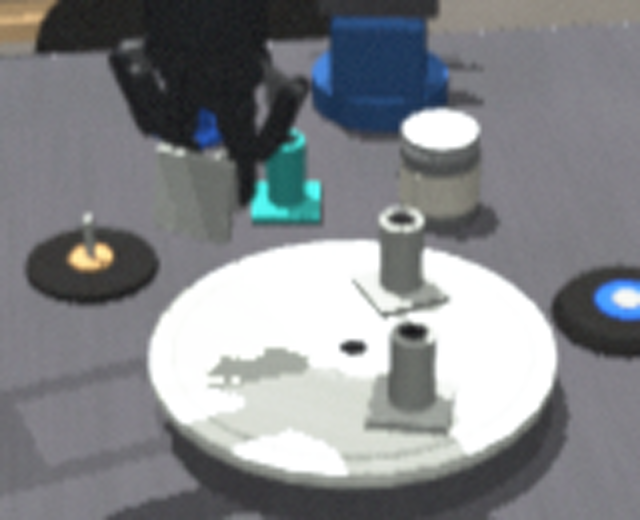

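The bung hangs level in the fingers (crop (195,195)), and both uprights still stand at (400,260) and (410,375). Carrying it to the tray.

Call:
{"name": "jog_arm", "arguments": {
  "rows": [
    [-0.02,0.024,0,0,0,-2],
    [-0.056,0.068,0,0,0,-6],
    [-0.096,0.116,0,0,0,-10],
    [-0.136,0.164,0,0,0,-14],
    [-0.174,0.21,0.001,0,0,-18],
    [-0.196,0.236,0.003,0,0,-21],
    [-0.202,0.244,0.003,0,0,-21],
    [-0.202,0.244,0.003,0,0,-21]
  ]
}}

```text
time: 6.3
ee_pos: [535.5, -115.7, 156.7]
orientation: [-179.8, -0.1, 77.4]
ft_force: [-0.4, 0.5, -4.6]
opening: 29.8
grip_force: 69.8
```

Run:
```python
from h import *
o=robot.observe(); print({k:np.round(o[k],2) for k in("time","ee_pos","orientation","opening","grip_force","ft_force")})
s=robot.snapshot("side")
cv2.imwrite("pics/tray.png",cv2.resize(cv2.cvtColor(s["color"][230:360,236:396],cv2.COLOR_RGB2BGR),(640,520),interpolation=cv2.INTER_CUBIC))
```

```text
{'time': np.float64(6.3), 'ee_pos': array([ 535.54, -115.73,  156.67]), 'orientation': array([-1.7981e+02, -6.0000e-02,  7.7420e+01]), 'opening': np.float64(29.83), 'grip_force': np.float64(69.75), 'ft_force': array([-0.44,  0.52, -4.61])}
```

View pics/tray.png

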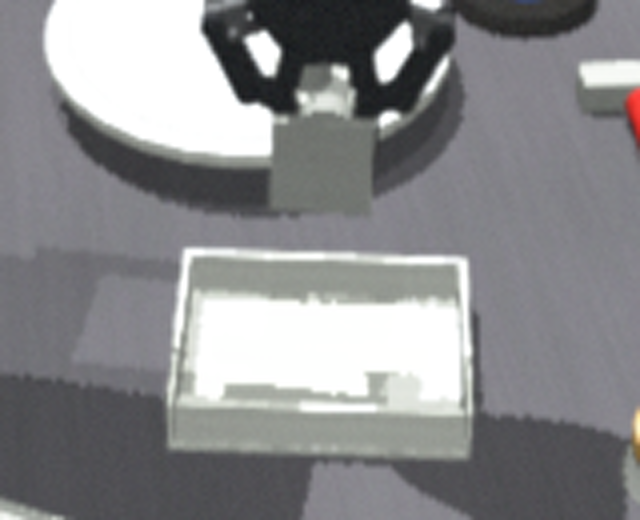

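The bung is held over the tray's middle (tray crop (320,350)). Lowering it.

Call:
{"name": "jog_arm", "arguments": {
  "rows": [
    [0,0,0.04,0,0,0],
    [0,0,0.08,0,0,0],
    [0,0,0.11,0,0,0],
    [0,0,0.13,0,0,0],
    [0,0,0.138,0,0,0],
    [0,0,0.142,0,0,0],
    [0,0,0.142,0,0,0]
  ]
}}

```text
time: 7.22
ee_pos: [536.8, -115.7, 17.1]
orientation: [179.9, -0.0, 77.5]
ft_force: [-0.5, -0.1, -3.5]
opening: 30.1
grip_force: 69.9
```

Call:
{"name": "jog_arm", "arguments": {
  "rows": [
    [0,0,0.002,0,0,0],
    [0,0,0.004,0,0,0],
    [0,0,0.004,0,0,0]
  ]
}}

```text
time: 7.6
ee_pos: [536.2, -116.0, 12.3]
orientation: [-180.0, -0.0, 77.5]
ft_force: [0.2, -0.5, -3.2]
opening: 29.7
grip_force: 69.9
```

Call:
{"name": "jog_arm", "arguments": {
  "rows": [
    [0,0,0,0,0,0],
    [0,0,0,0,0,0],
    [0,0,0,0,0,0],
    [0,0,0,0,0,0]
  ],
  "jaw": 60
}}

```text
time: 8.1
ee_pos: [536.5, -116.0, 12.6]
orientation: [180.0, -0.0, 77.5]
ft_force: [0.4, -0.1, 0.7]
opening: 51.4
grip_force: 0.0
```

Call:
{"name": "jog_arm", "arguments": {
  "rows": [
    [0,0,-0.01,0,0,0],
    [0,0,-0.03,0,0,0],
    [0,0,-0.07,0,0,0],
    [0,0,-0.12,0,0,0],
    [0,0,-0.16,0,0,0],
    [0,0,-0.16,0,0,0]
  ]
}}

```text
time: 8.85
ee_pos: [538.8, -116.8, 178.3]
orientation: [179.4, 0.1, 77.5]
ft_force: [0.9, 0.5, -0.6]
opening: 51.2
grip_force: 0.0
```

Run:
```python
from h import *
o=robot.observe(); print({k:np.round(o[k],2) for k in("time","ee_pos","orientation","opening","joint_pos","ft_force")}); T=Rm(o["orientation"])
print((T.T@(np.array([492,-363,140])-o["ee_pos"])).round(1))
s=robot.snapshot("side")
cv2.imwrite("pics/tray2.png",cv2.resize(cv2.cvtColor(s["color"][200:440,240:440],cv2.COLOR_RGB2BGR),(500,600),interpolation=cv2.INTER_CUBIC))
```

```text
{'time': np.float64(8.85), 'ee_pos': array([ 538.82, -116.75,  178.27]), 'orientation': array([1.7938e+02, 5.0000e-02, 7.7490e+01]), 'opening': np.float64(51.25), 'joint_pos': array([-1.812e+01,  5.650e+00,  8.385e+01,  1.000e-02,  8.987e+01,
       -5.620e+00]), 'ft_force': array([ 0.9 ,  0.53, -0.63])}
[-250.5    7.2   38.6]
```

View pics/tray2.png

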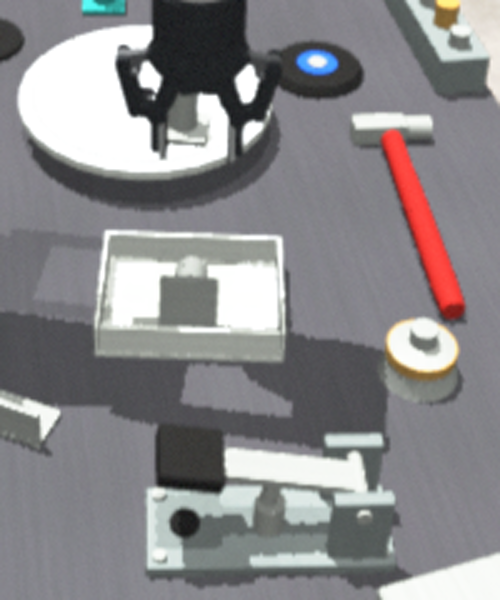

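The bung lies in the tray (crop (188,295)). The lever's pad is at (190,455). Now shutting the fingers and moving above the pad.

Call:
{"name": "jog_arm", "arguments": {
  "rows": [
    [-0.03,0.001,0,0,0,0],
    [-0.08,0.003,0,0,0,0],
    [-0.135,0.004,0.01,0,0,0],
    [-0.185,0.005,0.02,0,0,0],
    [-0.23,0.006,0.03,0,0,0],
    [-0.2485,0.007,0.04,0,0,0],
    [-0.2485,0.007,0.04,0,0,0],
    [-0.2485,0.007,0.04,0,0,0]
  ],
  "jaw": 0,
  "force": 60
}}

```text
time: 9.9
ee_pos: [489.7, -358.6, 132.1]
orientation: [-180.0, -0.1, 77.6]
ft_force: [0.7, 0.6, 0.2]
opening: 0.4
grip_force: 0.0
```

Run:
```python
from h import *
o=robot.observe(); print({k:np.round(o[k],2) for k in("time","ee_pos","orientation","opening","joint_pos","ft_force")}); T=Rm(o["orientation"])
print((T.T@(np.array([492,-361,100])-o["ee_pos"])).round(1))
s=robot.snapshot("side")
cv2.imwrite("pics/pad.png",cv2.resize(cv2.cvtColor(s["color"][310:440,266:426],cv2.COLOR_RGB2BGR),(640,520),interpolation=cv2.INTER_CUBIC))
# tip pixel in crop
q=proj(s,o["ee_pos"]); print("tip",(q[1]-266)*4,(q[0]-310)*4)
for X in [(492,-361,99),(467,-361,103),(517,-361,94),(492,-386,99)]:
    q=proj(s,X); print(X,(q[1]-266)*4,(q[0]-310)*4)
```

```text
{'time': np.float64(9.9), 'ee_pos': array([ 489.73, -358.59,  132.11]), 'orientation': array([-1.7998e+02, -7.0000e-02,  7.7570e+01]), 'opening': np.float64(0.4), 'joint_pos': array([-4.159e+01,  1.442e+01,  7.903e+01,  5.000e-02,  8.661e+01,
       -2.917e+01]), 'ft_force': array([0.69, 0.57, 0.23])}
[-1.9  2.7 32.1]
tip 190.25096028700568 224.22985524232945
(492, -361, 99) 194.73915632489343 276.17512697915777
(467, -361, 103) 141.0362532613483 276.94901767762485
(517, -361, 94) 247.6912962590211 276.8347507994745
(492, -386, 99) 203.85106464473893 319.7921657147035
```

View pics/pad.png

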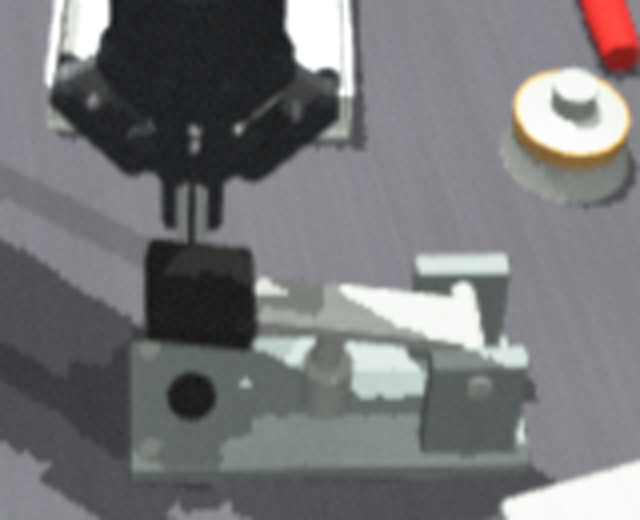

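The fingertips (192,240) are just over the pad's top face (centre about (199,278)), which matches the measurement to 2 mm. Descending to the pad.

Call:
{"name": "jog_arm", "arguments": {
  "rows": [
    [-0.0015,0.0045,0.01,0,0,0],
    [-0.0015,0.0045,0.02,0,0,0],
    [-0.0015,0.0045,0.028,0,0,0],
    [-0.0015,0.0045,0.033,0,0,0],
    [-0.0015,0.0045,0.037,0,0,0],
    [-0.0015,0.0045,0.041,0,0,0],
    [-0.0015,0.0045,0.041,0,0,0]
  ]
}}

```text
time: 10.82
ee_pos: [493.3, -362.9, 92.3]
orientation: [180.0, 0.0, 77.5]
ft_force: [-2.5, 1.5, 6.1]
opening: 0.2
grip_force: 2.8
```

Call:
{"name": "jog_arm", "arguments": {
  "rows": [
    [0,0,0.003,0,0,0],
    [0,0,0.006,0,0,0],
    [0,0,0.009,0,0,0],
    [0,0,0.012,0,0,0],
    [0,0,0.014,0,0,0],
    [0,0,0.016,0,0,0],
    [0,0,0.016,0,0,0],
    [0,0,0.016,0,0,0]
  ]
}}

```text
time: 11.82
ee_pos: [492.1, -363.0, 77.4]
orientation: [-179.9, 0.1, 77.5]
ft_force: [-6.4, 2.9, 9.6]
opening: 0.1
grip_force: 4.8
```

Call:
{"name": "jog_arm", "arguments": {
  "rows": [
    [0,0,0,0,0,0],
    [0,0,0,0,0,0],
    [0,0,0,0,0,0],
    [0,0,0,0,0,0],
    [0,0,0,0,0,0],
    [0,0,0,0,0,0]
  ]
}}

```text
time: 12.58
ee_pos: [492.1, -363.0, 77.4]
orientation: [-179.9, 0.1, 77.5]
ft_force: [-6.8, 1.7, 8.9]
opening: -0.3
grip_force: 4.8
```

Run:
```python
from h import *
o=robot.observe(); print({k:np.round(o[k],2) for k in("time","ee_pos","orientation","dq","ft_force")})
s=robot.snapshot("side")
a=lambda r0,c0:cv2.resize(cv2.cvtColor(s["color"][r0:r0+130,c0:c0+100],cv2.COLOR_RGB2BGR),(400,520),interpolation=cv2.INTER_CUBIC)
cv2.imwrite("pics/end.png",np.hstack([a(325,300),a(205,250)]))
```

```text
{'time': np.float64(12.58), 'ee_pos': array([ 492.12, -362.99,   77.4 ]), 'orientation': array([-1.799e+02,  8.000e-02,  7.747e+01]), 'dq': array([-0.09, -0.03,  0.03,  0.01,  0.03,  0.05]), 'ft_force': array([-6.84,  1.67,  8.87])}
```

View pics/end.png

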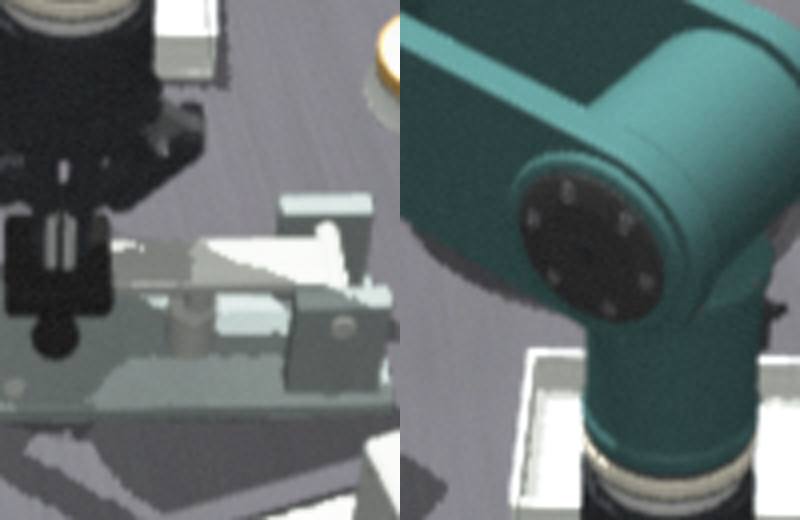

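The lever lies level (crop (200,265)) with the fingertips on the pad, at z 77 mm and about 9 N, which is what the middle position calls for. It is steady and has been held for over 0.5 s, so I'm handing in.

```bash
python3 -c "
from workcell import robot
print(robot.hand_in())"
```

```text
the job is handed in; nothing more can be done
None
```

I handed the job in at about 12.6 s, with the fallen bung released in the scrap tray and the fingertips holding the dead-man lever about level (pad at 77 mm, about 9 N); both upright bungs were standing when last in clear view, after the lift, and the verdict was not shown.

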